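Turn the tube tray and load it into the gauge bay

ROBOT

A 7-joint arm with a two-finger parallel gripper is mounted at the origin on the work surface. World frame = base frame: x ahead of the robot, y to its left, z up, the work surface at z = 0. Lengths are in m, angles in rad, forces in N, time in s.
With the tool pointing down it reaches from about 0.425 to 0.875 m from the base axis. Payload 4.7 kg.
Tool frame: the origin (TCP) lies midway between the tips of the shut fingers; the grasp point (between the pads) lies 19 mm behind it (ctrl.grip_depth is the z of the grasp point in the tool frame, in m); z points along the fingers, y is the line along which they close (so a half turn about z gives the same grasp; the last joint's range is limited). The gripper opens to 87 mm and grips with 3 to 60 N. Pads are 19 mm wide; open, the fingers measure 117 mm over their backs; the gripper's body (75 mm by 190 mm) begins 51 mm behind the grasp point.
Start: joints at [1.323, 0.321, -0.07, 1.45, 0.023, 1.371, -0.057], TCP at [0.168, -0.628, 0.183] pointing down, gripper open.
Joint ranges: [-2.86, 2.86], [-0.3, 2.09], [-1.38, 1.24], [0.06, 2.45], [-1.56, 4.7], [0.09, 2.05], [-2.69, 2.69]. Speed limits (rad/s): [2.57, 2.57, 3.14, 3.14, 3.14, 3.14, 3.14].

INTERFACE

Orientations are given as a 3x3 rotation matrix whose columns are the frame's x, y, z axes.
In Python, from cell import ctrl, eyes gives the robot as it stands.
- The arm moves only by the shell command python3 -m creep 'ROWS' [FORCE]. ROWS is text: rows parted by semicolons, each of 7 numbers parted by spaces: the finger opening in mm, from 0 to 87, then the shift along the tool's x, y, z in mm, then the turn, a rotation vector about the tool's x, y, z in rad. A call has 1 to 20 rows; each row shifts and turns the commanded pose from where the row before left it, along the tool's axes as they then stand; what a row does not reach is not made up. A row lasts 1/12 s, in which the tool goes at most 41.7 mm and 7.16 degrees, less where a joint would pass 70% of its speed; a pose out of reach is approached as far as the arm can. A call with a gripper value outside its range is refused whole. The fingers move at their own pace and stop on an object; FORCE is the grip in N (left out, the last holds). Time passes only in rows, so rows that do not move let the fingers close. It gives the time, the measured TCP pose, the force, the opening and the grip force at its end, in the units of the state.
- ctrl.state(): the state, without advancing time (a new reading comes with each control period).
- eyes.read_camera(name): name is "scene" or "top"; returns the picture (420x560x3 uint8, red, green, blue); there is no depth.
- eyes.camera_params(name): a dict with "intrinsics" (3x3 intrinsics, pixels), "xyz" and "orientation" of the camera in the world. Camera axes: x right, y up, looking along -z (the intrinsics and any distortion apply to the point x, -y, -z); pixel columns grow to the right and rows downward; lengths in m; the calibration is good to about 2 mm. A picture is of the moment at which its call begins. camera_params takes no time and is no camera call.
- ctrl.close_job(): hands the job in; it is judged then, once.
The state is a dict: "clock": time; "joints": joint angles; "dq": joint speeds; "tau": joint torques, N m; "tcp_pos": TCP position; "tool_rot": TCP orientation; "wrist_force": force on the tool from outside, world axes, zero at the start; "moment": the same for the moment, N m; "width": opening from 0.0 (shut) to 1.0 (fully open); "grip_force": force on a finger pad.
Only numpy, scipy, OpenCV 4.12 (cv2) and the standard library are available. Lean on these libraries where they do the work, as an engineer would, in place of code of your own. Each camera call takes 0.05 s, during which the arm holds its last target. There are 200 camera calls.

TASK

Load the white tray of glass tubes into the railed bay of the blue station: first swing the yellow gate open, then use the turntable to turn the tray end for end so that its green nose faces the bay, and slide it between the rails until the nose is fully home against the rubber stop. Then swing the gate fully shut behind the red tail. Keep the tray flat throughout (do not lift or tip it) and leave the other things on the bench where they are.

Things in the scene. Friction and masses are not known exactly. Their poses are not given: they have to be found in the camera images.
- station: Fixed blue loading station; place and yaw vary. Origin on the bench under the turntable axis; x level, from turntable into the bay; y to the left of x; z up. In its frame, mm: base plate top z 10, x -122 to 422, y +-118. Aluminium deck, top z 23.5, x 110 to 300, y +-56. Blue housing 135 tall, x 310 to 416, y +-100. Gate pivot post, 22 diameter, 60 tall, at x 150, y 78.
- bay_mouth (a point): Middle of the bay mouth on the deck: station x 175, y 0, z 24 mm. From here two steel rails (tops z 62) run in: flared mouth, inner faces narrowing from about y +-51 at x 175 to +-44.5 at x 197, then parallel to x 300, outer faces +-56.5. The 84 wide tray fits between them nose first; the 110 wide tail ears do not.
- bay_stop (a point): Middle of the rubber stop's face at tray underside height: station x 298, y 0, z 24 mm (stop top z 65). The nose point of a fully home tray is here, and its tail face is then at station x 158.
- gate (a joint): Yellow arm over the bay mouth, vertical hinge at station x 150, y 78 mm; rad. 0 = shut (hard stop), arm pointing along station -y across the tray's path. Grows as it swings clockwise from above, away from the rails: 1.57 = along -x, hard stop 2.0. Starts nearly shut, stays where left, about 1 N at the knob. Arm 74 long, 12 thick, z 46 to 58 mm. Clear of the tray's path from 1.3 up.
- gate_knob (a point): Top centre of the black upright knob on the gate arm, 60 mm from its pivot, 14 mm in diameter, from z 58 to z 95 mm. Push it sideways or pinch it from above.
- turntable: Aluminium disc 212 mm across, top z 24, turning on the station's z axis; origin at bench height, x along its tray channel (at the start towards the tray's nose). Channel strips: inner faces y +-43.5, 8 wide, 10 high, x +-58. Black upright pegs, 12 diameter, z 24 to 76, at x 0, y +-86: push one round to turn disc and tray. Turns at least 4 rad either way, about 1.2 N at a peg, stays where left.
- tray: White open tray with six clear tubes fixed in it, 140 x 84 mm, 0.3 to 0.65 kg. Origin centre of underside, z up; green bevelled nose at x 70, red tail with flat outer face at x -70, 45 high. Tail ears 110 wide (y), x -70 to -58, z 23 to 37. Sides 33 high. Starts in the turntable's channel, underside at z 24, roughly wrong way round. Pushed at the tail it slides along the channel on to the deck.
- tray_nose (a point): Middle of the tray's nose face at its underside: tray x 70, y 0, z 0 mm. Tells which end is which.
- jar: Bystander, leave alone: small glass jar with blue cap, 56 mm across, 75 mm tall, beside the bay; origin centre of underside
- tape: Bystander, leave alone: yellow ring-shaped roll, 90 mm across, 25 mm high
- driver: Bystander, leave alone: screwdriver lying flat on the far side of the bench
- block: Bystander, leave alone: light wooden block 90 x 60 x 40 mm
- pan: Bystander, leave alone: shallow steel pan 140 x 160 x 30 mm with glass offcuts fixed in it
- mug: Bystander, leave alone: blue cup, 76 mm across, 90 mm tall
- case: Bystander, leave alone: black case 150 x 60 x 45 mm

How it is judged:
By the outcome, as a careful person would: the job done as asked, in the order asked, and still so for the second after the job is handed in, with the robot touching nothing.
It also fails if it takes over 72 s, if anything falls off the work surface, if the arm or the gripper's body presses on something with over 40 N, if the wrist force passes 120 N, or if a joint passes its speed limit or range.

## Working session

There is one attempt and no reset: what is moved stays moved. The work goes in short steps, Python scripts to look and compute and a shell command to move; the robot and the scene stay as the last step left them, time stands still between calls to the robot, and variables do not carry over. Pictures are saved under pics/ and viewed, at most 10 in all, crops included, and the job is handed in when it is done.

```bash
ls; mkdir -p pics
python3 - <<'E'
from cell import ctrl, eyes
import cv2,numpy as np
for n in("scene","top"):
    im=eyes.read_camera(n); cv2.imwrite(f"pics/{n}0.png",im[:,:,::-1])
    p=eyes.camera_params(n); print(n,{k:np.round(v,4).tolist() if not isinstance(v,str) else v for k,v in p.items()})
s=ctrl.state();print(s['clock'],np.round(s['tcp_pos'],4),np.round(s['tool_rot'],3).tolist(),s['width'])
E
```

```text
pics
scene {'intrinsics': [[411.8821, 0.0, 275.6519], [0.0, 411.8821, 209.7242], [0.0, 0.0, 1.0]], 'xyz': [0.9018, 0.653, 0.8418], 'orientation': [[-0.8951, -0.3143, 0.3162], [0.4458, -0.6199, 0.6458], [-0.007, 0.719, 0.695]]}
top {'intrinsics': [[507.2919, 0.0, 278.491], [0.0, 507.2919, 209.3243], [0.0, 0.0, 1.0]], 'xyz': [0.2493, -0.0778, 1.5021], 'orientation': [[0.0365, 0.9788, -0.2014], [-0.9993, 0.0356, -0.008], [-0.0006, 0.2016, 0.9795]]}
0.1 [ 0.168  -0.6273  0.1818] [[0.966, 0.259, -0.001], [0.259, -0.966, 0.002], [-0.0, -0.002, -1.0]] 1.0043871981136339
```

View pics/top0.png

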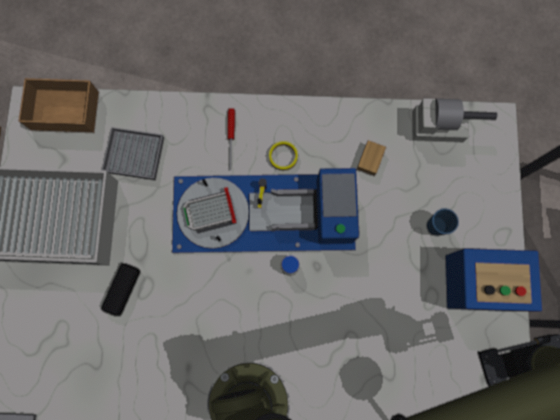

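View pics/scene0.png

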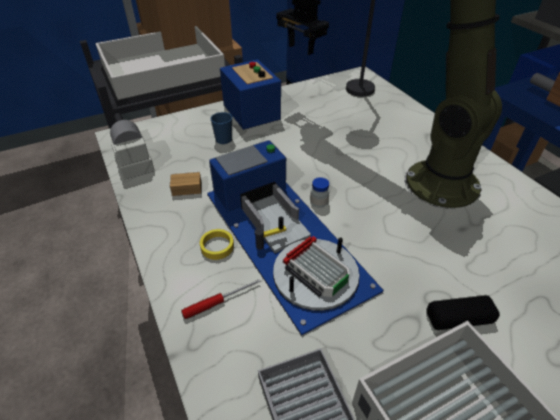

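The top view has the turntable at about (213,213), the bay to the right towards the housing at (340,205), the yellow gate at (261,193), the red tail at (233,208) and the green nose at (187,217). The jar is at (290,264). Next I measure the station pose.

```bash
cat > h.py <<'E'
import numpy as np,cv2
from cell import ctrl,eyes
def ray(n,uv):
    p=eyes.camera_params(n);K=np.array(p['intrinsics']);uv=np.atleast_2d(uv).astype(float)
    d=np.c_[(uv[:,0]-K[0,2])/K[0,0],-(uv[:,1]-K[1,2])/K[1,1],-np.ones(len(uv))]
    return np.array(p['xyz']),d@np.array(p['orientation']).T
def onz(n,uv,z):
    o,d=ray(n,uv);return (o+d*((z-o[2])/d[:,2])[:,None])[:,:2]
def proj(n,P):
    p=eyes.camera_params(n);K=np.array(p['intrinsics']);c=(np.atleast_2d(P)-np.array(p['xyz']))@np.array(p['orientation'])
    return np.c_[K[0,0]*c[:,0]/-c[:,2]+K[0,2],K[1,1]*-c[:,1]/-c[:,2]+K[1,2]]
def mask(im,lo,hi):return cv2.inRange(cv2.cvtColor(im,cv2.COLOR_RGB2HSV),np.array(lo),np.array(hi))
def big(m):
    cs=cv2.findContours(m,cv2.RETR_EXTERNAL,cv2.CHAIN_APPROX_NONE)[0];return max(cs,key=cv2.contourArea)[:,0]
E
python3 - <<'E'
from h import *
for n in("top","scene"):
    im=cv2.imread(f"pics/{n}0.png")[:,:,::-1].copy()
    b=mask(im,(100,120,40),(125,255,255))
    roi=np.zeros_like(b)
    if n=="top": roi[165:262,160:365]=255
    else: roi[140:335,200:390]=255
    b&=roi
    c=big(b);P=onz(n,c,.01)
    if n=="top":
        # long edges: columns 180..312
        for lo,hi in((165,190),(238,260)):
            s=(c[:,0]>180)&(c[:,0]<312)&(c[:,1]>lo)&(c[:,1]<hi)
            v=cv2.fitLine(P[s].astype(np.float32),cv2.DIST_HUBER,0,.001,.001).ravel();print("edge",v,s.sum(),np.arctan2(v[1],v[0]))
        s=(c[:,0]<178)&(c[:,1]>183)&(c[:,1]<246);v=cv2.fitLine(P[s].astype(np.float32),cv2.DIST_HUBER,0,.001,.001).ravel();print("end",v)
        # disc: hole in blue
        ring=cv2.bitwise_not(b); ring[:178]=0;ring[248:]=0;ring[:,:176]=0;ring[:,252:]=0
        cc=big(ring);h=cv2.convexHull(cc)[:,0]
        Q=onz(n,cc,.024)
    else:
        cc=None
    cv2.imwrite(f"pics/m_{n}.png",b)
    for name,lo,hi in(("yellow",(22,120,100),(34,255,255)),("red",(172,120,80),(180,255,255)),("red2",(0,150,80),(5,255,255)),("green",(50,80,50),(80,255,255))):
        m=mask(im,lo,hi)&(cv2.dilate(roi,np.ones((1,1))))
        if n=="top": m[:,:178]=0;m[:,275:]=0
        k,_,st,ce=cv2.connectedComponentsWithStats(m)
        for i in range(1,k):
            if st[i,4]>8:print(n,name,st[i],ce[i].round(1),onz(n,ce[i],.05).round(4))
im=cv2.imread("pics/top0.png")[160:265,165:365];a=cv2.resize(im,None,fx=4,fy=4,interpolation=cv2.INTER_CUBIC)
cv2.imwrite("pics/c1.png",a)
E
```

```text
edge [ 0.03363352 -0.99943423  0.65285873  0.0212861 ] 249 -1.5371565
edge [ 0.05628776 -0.9984146   0.426277    0.08858947] 182 -1.5144788
end [0.9985882  0.05311859 0.51197904 0.24658962]
top yellow [259 187   5  12  44] [261.1 192.1] [[ 0.5977 -0.0129]]
top red2 [225 188  11  35 102] [230.  205.5] [[0.5541 0.0762]]
top green [184 208   5  17  32] [185.8 216.3] [[0.5172 0.2032]]
scene yellow [200 229  33  31 379] [215.9 243.2] [[ 0.7325 -0.0415]]
scene yellow [264 228  16   8  74] [271.6 231.6] [[ 0.5879 -0.0136]]
scene red [309 237   7   3  11] [312.3 237.8] [[0.5038 0.0535]]
scene red2 [284 237  32  25 163] [298.7 248.7] [[0.5528 0.0701]]
scene red2 [200 294  23  16 172] [210.4 301.1] [[0.8047 0.116 ]]
scene green [267 145   8   7  44] [270.2 147.6] [[ 0.4268 -0.3528]]
scene green [334 274  15  16  60] [341.  281.1] [[0.5123 0.2018]]
```

View pics/c1.png

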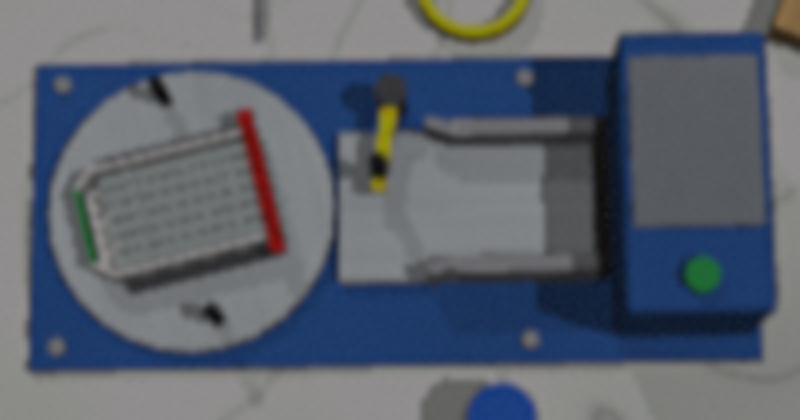

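The crop shows the disc centre near crop (190,211), plate screws at (62,84), (57,346), (524,77) and (531,338), and the gate post at (390,90). The gate knob is near (378,163). The pegs are at (160,92) and (212,314), with their bases at about (140,88) and (190,308). Screws and the disc rim are the cleanest features.

```bash
cat >> h.py <<'E'
def disc(im,o=None):
    b=mask(im,(100,120,40),(125,255,255))
    m=cv2.bitwise_not(b); m[:176]=0;m[250:]=0;m[:,:174]=0;m[:,253:]=0
    c=big(m);P=onz("top",c,.024)
    return c,P
E
python3 - <<'E'
from h import *
from scipy.optimize import least_squares
im=cv2.imread("pics/top0.png")[:,:,::-1].copy()
cr=lambda q:np.array(q)/4-.375+np.array([165,160])
S=onz("top",cr([(62,84),(57,346),(524,77),(531,338)]),.01);print(S.round(4))
for a,b in((0,2),(1,3)):
    d=S[b]-S[a];print("yaw",np.arctan2(d[1],d[0]),np.linalg.norm(d))
print("width",np.linalg.norm(S[0]-S[1]),np.linalg.norm(S[2]-S[3]), "mid axis",(S[0]+S[1])/2,(S[2]+S[3])/2)
c,P=disc(im)
f=lambda p:np.hypot(P[:,0]-p[0],P[:,1]-p[1])-.106
r=least_squares(f,[.54,.14],loss='soft_l1',f_scale=.002);print("disc",r.x,np.sqrt(np.median(r.fun**2)))
d=(S[2]+S[3])/2-(S[0]+S[1])/2;yaw=np.arctan2(d[1],d[0]);print("yaw",yaw)
# station axes
R=np.array([[np.cos(yaw),-np.sin(yaw)],[np.sin(yaw),np.cos(yaw)]]);o=r.x
# scene-view checks via projection
pts={"post":(.15,.078,.06),"housing tl":(.31,.1,.135),"house tr":(.416,.1,.135),"house bl":(.31,-.1,.135),"plate":(-.122,.118,.01),"plate2":(-.122,-.118,.01),"disc c":(0,0,.024),"p3":(.422,-.118,.01),"deck":(.11,.056,.0235),"deck2":(.11,-.056,.0235)}
for k,v in pts.items():
    w=np.r_[R@v[:2]+o,v[2]];print(k,w.round(3),"crop",((proj("top",w)[0]-[165,160]+.375)*4).round(0),"scene",proj("scene",w)[0].round(1))
for nm,uv,z in(("red",cr((262,182)),.045),("nose",cr((86,228)),.02),("redtop",cr((244,112)),.045),("redbot",cr((276,250)),.045),("knob",cr((378,157)),.095),("pegA",cr((153,84)),.076),("pegB",cr((216,318)),.076)):
    w=onz("top",uv,z)[0];print(nm,w.round(4),"station",(R.T@(w-o)*1000).round(1))
a=cv2.imread("pics/scene0.png")[190:335,190:390];cv2.imwrite("pics/c2.png",cv2.resize(a,None,fx=4,fy=4,interpolation=cv2.INTER_CUBIC))
E
```

```text
[[ 0.6343  0.2363]
 [ 0.4343  0.2249]
 [ 0.6525 -0.1143]
 [ 0.453  -0.1254]]
yaw -1.518811294461774 0.35103929172045734
yaw -1.5173964960718125 0.3507421985780408
width 0.2002584066092596 0.19976087720225835 mid axis [0.53428602 0.23058767] [ 0.55276664 -0.11981599]
disc [0.54014043 0.1293795 ] 0.003356902289676722
yaw -1.5181041947381924
post [ 0.626 -0.016  0.06 ] crop [392.  90.] scene [257.8 233.2]
housing tl [ 0.656 -0.175  0.135] crop [617.  28.] scene [221.7 179. ]
house tr [ 0.662 -0.281  0.135] crop [768.  26.] scene [206.4 158.3]
house bl [ 0.457 -0.185  0.135] crop [626. 311.] scene [286.1 156.5]
plate [0.652 0.257 0.01 ] crop [36. 61.] scene [299.8 333.5]
plate2 [0.416 0.245 0.01 ] crop [ 28. 370.] scene [382.8 289.4]
disc c [0.54  0.129 0.024] crop [192. 207.] scene [314.4 270.1]
p3 [ 0.445 -0.298  0.01 ] crop [765. 358.] scene [272.9 168. ]
deck [0.602 0.022 0.024] crop [340. 131.] scene [273.  249.4]
deck2 [0.49  0.017 0.024] crop [341. 279.] scene [309.3 233.6]
red [0.5564 0.0765] station [53.6 13.4]
nose [0.5219 0.208 ] station [-79.5 -14. ]
redtop [0.6088 0.0928] station [40.2 66.6]
redbot [0.5061 0.0635] station [ 64.  -37.5]
knob [ 0.567  -0.0102] station [140.8  19.5]
pegA [0.6196 0.1564] station [-22.8  80.8]
pegB [0.4502 0.1003] station [ 24.3 -91.4]
```

View pics/c2.png

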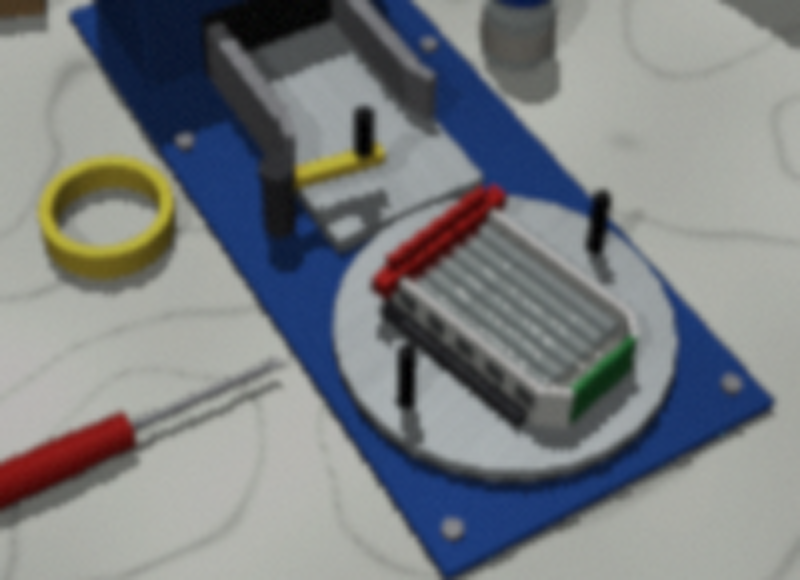

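The scene crop confirms the pose: predicted plate corners land on the seen ones. Station origin is about (0.5397, 0.1300), yaw −1.518. The gate is at about 0.15 rad and the channel at about 193° in the station frame. First I turn the tool so that its x is station y and its y is station x, then travel above the knob.

```bash
cat >> h.py <<'E'
O=np.array([.5397,.1300]);YAW=-1.5181
RS=np.array([[np.cos(YAW),-np.sin(YAW)],[np.sin(YAW),np.cos(YAW)]])
def st(xy):return RS.T@(np.asarray(xy)[:2]-O)*1000
def rep():
    s=ctrl.state();t=s['tool_rot'];t=np.array(t);p=np.array(s['tcp_pos'])
    w=np.array(s['wrist_force']);e=RS.T@t[:2,1]
    print("clock %.2f station"%s['clock'],st(p).round(1),"z %.1f"%(p[2]*1000),"tilt",t[:2,2].round(4),"yawerr(about tool z needed) %.4f"%np.arctan2(e[1],e[0]),"F",(RS.T@w[:2]).round(1),round(float(w[2]),1),"w %.1f g %.1f"%(s['width']*87,s['grip_force']))
E
cat > rep.py <<'E'
from h import *
rep()
E
python3 -m creep '40 0 0 -30 0 0 0.105; 40 0 0 -30 0 0 0.104; 40 17 -24 0 0 0 0; 40 17 -24 0 0 0 0; 40 17 -24 0 0 0 0; 40 17 -24 0 0 0 0; 40 17 -24 0 0 0 0; 40 17 -24 0 0 0 0; 40 17 -24 0 0 0 0; 40 17 -24 0 0 0 0; 40 17 -24 0 0 0 0; 40 17 -24 0 0 0 0; 40 17 -24 0 0 0 0; 40 17 -24 0 0 0 0; 40 17 -24 0 0 0 0; 40 17 -24 0 0 0 0; 40 17 -24 0 0 0 0; 40 17 -24 0 0 0 0; 40 17 -24 0 0 0 0; 40 17 -24 0 0 0 0' 10; python3 rep.py
```

```text
clock: 1.77
tcp_pos: [0.4512, -0.1789, 0.2425]
tool_rot: [[0.999, 0.053, -0.001], [0.053, -0.999, -0.0], [-0.001, 0.0, -1.0]]
wrist_force: [1.1, 0.2, -0.1]
width: 0.463
grip_force: 0.0
clock 1.77 station [ 303.8 -104.6] z 242.5 tilt [-0.0005 -0.0001] yawerr(about tool z needed) 0.0000 F [-0.2  1.1] -0.1 w 40.3 g 0.0
```

```bash
python3 -m creep '34 15.5 -20.4 0 0 0 0; 34 15.5 -20.4 0 0 0 0; 34 15.5 -20.4 0 0 0 0; 34 15.5 -20.4 0 0 0 0; 34 15.5 -20.4 0 0 0 0; 34 15.5 -20.4 0 0 0 0; 34 15.5 -20.4 0 0 0 0; 34 15.5 -20.4 0 0 0 0; 34 0 0 30 0 0 0; 34 0 0 30 0 0 0; 34 0 0 30 0 0 0; 34 0 0 20 0 0 0; 34 0 0 0 0 0 0; 34 0 0 0 0 0 0' >/dev/null
python3 - <<'E'
from h import *
rep()
a=eyes.read_camera("scene")[190:300,230:340];cv2.imwrite("pics/c3.png",cv2.resize(a[:,:,::-1],None,fx=5,fy=5,interpolation=cv2.INTER_CUBIC))
for P in((.1408,.0195,.095),(.141,.0187,.058)):
    w=np.r_[RS@P[:2]+O,P[2]];print((proj("scene",w)[0]-[230,190])*5)
w=np.r_[RS@(st(ctrl.state()['tcp_pos'])/1000)+O,ctrl.state()['tcp_pos'][2]];print("tcp",(proj("scene",w)[0]-[230,190])*5)
E
```

```text
clock 2.93 station [142.   18.1] z 131.9 tilt [-0.0025  0.0004] yawerr(about tool z needed) 0.0002 F [-0.7  1.3] -0.3 w 33.8 g 0.0
[247.59271196 139.40812018]
[248.75986141 188.43392616]
tcp [246.5171147   83.50755634]
```

View pics/c3.png

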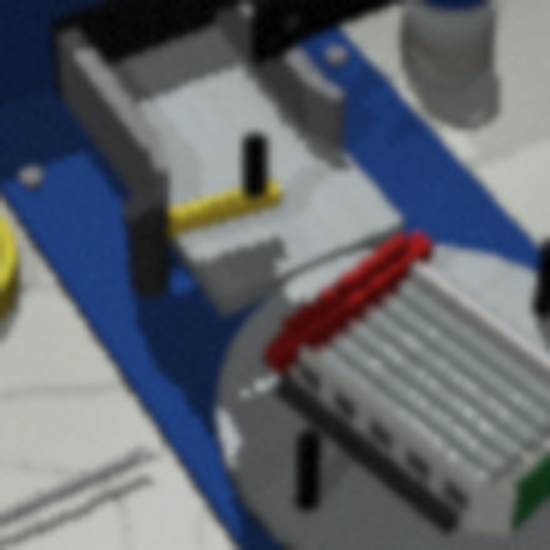

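The crop shows the knob at (255,160), near the predicted (248,139) to (249,188), but no fingers where the TCP should project. I view the full frame.

Run:
```python
from h import *
a=eyes.read_camera("scene");b=eyes.read_camera("top")
o=np.hstack([a[40:320,120:420],b[100:380,120:420]])
p=np.array(ctrl.state()['tcp_pos']);print(proj("scene",p)[0]-[120,40],proj("top",p)[0]-[120,100]+[300,0])
cv2.imwrite("pics/c4.png",cv2.resize(o[:,:,::-1],None,fx=1.33,fy=1.33,interpolation=cv2.INTER_CUBIC))
rep()
```

```text
[158.95924505 166.47113135] [438.77900924  95.50152613]
clock 3.08 station [142.   20.4] z 134.7 tilt [ 0.0031 -0.0003] yawerr(about tool z needed) 0.0000 F [-0.1  0.3] 0.4 w 33.6 g 0.0
```

View pics/c4.png

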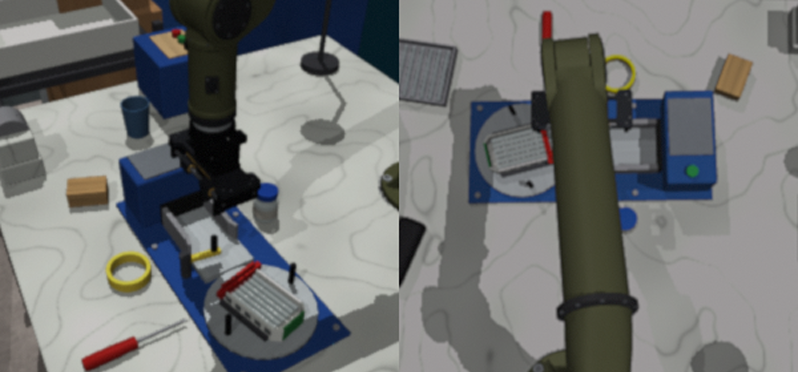

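Run:
```python
from h import *
print("start tcp proj",proj("scene",[.168,-.6273,.1818]))
im=cv2.imread("pics/scene0.png");g=cv2.cvtColor(im,cv2.COLOR_BGR2GRAY)
print("start"); 
for r in range(6,60,2): print(r,"".join("#" if v<30 else "+" if v<60 else "." for v in g[r,270:335]))
p=np.array(ctrl.state()['tcp_pos'])
for d in((0,-.0245),(0,.0245)):
    w=np.r_[p[:2]+RS@[d[1],0],p[2]];print("tip",proj("scene",w)[0].round(0))
g=cv2.cvtColor(cv2.imread("pics/c3.png"),cv2.COLOR_BGR2GRAY)[2::5,2::5]
for r in range(0,45,1): print(r,"".join("#" if v<30 else "+" if v<60 else "." for v in g[r]))
```

```text
start tcp proj [[300.27066224  60.50892817]]
start
6 #######+###+#+###################################################
8 ##########++#####################################################
10 +#####+##########################################################
12 ##+#+############################################################
14 ####+############################################################
16 ##+##############################################################
18 #++##########++++################################################
20 ####+##########+++++++###########################################
22 +##+##################++++#######################################
24 #+#############++++#######+++####################################
26 +##+################+##+#########################################
28 ######+####################++####################################
30 ####+########++##################################################
32 #+##+####+####+##################################################
34 ###++##+####+#++#################################################
36 ########++#++
[... 5263 characters left out ...]
++..............
39 .++++++++..++.+.+.....+++++++++++.................++...........................++++++++...++++++..............
40 ..+++...++...+........+++++++++++...............................................+++++++++++++++++.............
41 ...++.+......+.++......++++++++++..................................................+++++++++++++++............
42 ....+...................+++++++++..................................................+++.++++++++++++...........
43 ....+++................++++++####+................................................+++++++++.+++++++...........
44 .....+++.........+.....+++++#####+................................................++..+.+++++++++++++.........
```

The calibration holds: knob top was predicted at row 217.9 and seen at 217.5. I descend and pinch the knob, with the opening as the check.

```bash
python3 -m creep '34 0 -1 16 0 0 0; 34 0 0 16 0 0 0; 34 0 0 16 0 0 0; 34 0 0 16 0 0 0; 34 0 0 0 0 0 0; 0 0 0 0 0 0 0; 0 0 0 0 0 0 0; 0 0 0 0 0 0 0; 0 0 0 0 0 0 0; 0 0 0 0 0 0 0; 0 0 0 0 0 0 0; 0 0 0 0 0 0 0' 8 >/dev/null; python3 rep.py
```

```text
clock 4.08 station [141.   19.2] z 69.0 tilt [ 0.0004 -0.0002] yawerr(about tool z needed) 0.0001 F [-0.   0.4] 0.1 w 1.6 g 0.0
```

The fingers closed on nothing, so I look close up.

Run:
```python
from h import *
a=eyes.read_camera("scene")[150:290,210:350]
p=np.array(ctrl.state()['tcp_pos']);print((proj("scene",p)[0]-[210,150])*4)
b=np.clip(a[:,:,::-1].astype(float)*2.2,0,255).astype(np.uint8)
cv2.imwrite("pics/c5.png",cv2.resize(b,None,fx=4,fy=4,interpolation=cv2.INTER_CUBIC))
```

```text
[278.44175995 299.3791736 ]
```

View pics/c5.png

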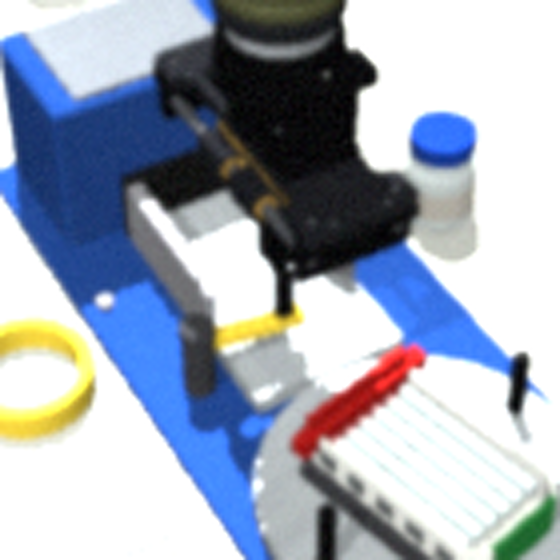

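The knob at crop (284,270–310) is fully visible with no fingers beside it, and the gripper body spans (165,75) to (410,200). The hand is not where expected relative to the knob, so I triangulate the body ends from both views.

Run:
```python
from h import *
b=eyes.read_camera("top");cv2.imwrite("pics/top5.png",b[:,:,::-1])
g=cv2.cvtColor(b,cv2.COLOR_RGB2GRAY)
for r in range(160,215): print(r,"".join("#" if v<25 else "+" if v<45 else "." for v in g[r,205:310]))
p=np.array(ctrl.state()['tcp_pos']);R=np.array(ctrl.state()['tool_rot'])
print("tcp",proj("top",p))
for x in(-.0375,.0375):
  for y in(-.095,.095):
    for z in(-.07,-.11):
      w=p+R@[x,y,z];print((x,y,z),"top",proj("top",w)[0].round(0),"scene c5",((proj("scene",w)[0]-[210,150])*4).round(0))
```

```text
160 .........................................................................................................
161 ..........................+..............................................................................
162 .........................................................................................................
163 .........................................................................................................
164 .........................................................................................................
165 .........................................................................................................
166 .........................................................................................................
167 .........................................................................................................
168 .........................................................................................................
169 .........................................................................................................

[... 4771 characters left out ...]
+...................................................................
214 ...................................++++..................................................................
tcp [[259.32825388 201.15083982]]
(-0.0375, -0.095, -0.07) top [224. 210.] scene c5 [413. 295.]
(-0.0375, -0.095, -0.11) top [222. 206.] scene c5 [417. 247.]
(-0.0375, 0.095, -0.07) top [293. 208.] scene c5 [256. 117.]
(-0.0375, 0.095, -0.11) top [294. 205.] scene c5 [256.  69.]
(0.0375, -0.095, -0.07) top [224. 183.] scene c5 [304. 342.]
(0.0375, -0.095, -0.11) top [222. 179.] scene c5 [305. 293.]
(0.0375, 0.095, -0.07) top [292. 182.] scene c5 [155. 154.]
(0.0375, 0.095, -0.11) top [293. 178.] scene c5 [152. 106.]
```

Both views put the gripper body about 50 mm higher than the TCP reading implies, so the tips are likely above the knob. Lowering is safe because the open fingers straddle the arm and clear the rails. I probe lower.

```bash
python3 -c "
from h import *;print(ctrl.grip_depth,[k for k in dir(ctrl) if k[0]!='_'])"; python3 -m creep '34 0 0 0 0 0 0; 34 0 0 0 0 0 0; 34 0 0 0 0 0 0; 34 0 0 0 0 0 0; 34 0 0 6 0 0 0; 34 0 0 6 0 0 0; 34 0 0 6 0 0 0; 34 0 0 6 0 0 0; 34 0 0 0 0 0 0; 0 0 0 0 0 0 0; 0 0 0 0 0 0 0; 0 0 0 0 0 0 0; 0 0 0 0 0 0 0; 0 0 0 0 0 0 0; 0 0 0 0 0 0 0' 8 >/dev/null; python3 rep.py
```

```text
-0.0187 ['PlanningError', 'close_job', 'grip_depth', 'state']
clock 5.43 station [140.9  19.2] z 45.0 tilt [ 0.0005 -0.0001] yawerr(about tool z needed) 0.0002 F [-0.7  0. ] 1.2 w 13.4 g 8.0
```

Gripped at 13.4 mm, so the tips sit roughly 26–50 mm higher than the reading. I regrip a bit deeper and compute the arc.

```bash
python3 -m creep '30 0 0 0 0 0 0; 30 0 0 0 0 0 0; 30 0 0 5 0 0 0; 30 0 0 5 0 0 0; 30 0 0 0 0 0 0; 0 0 0 0 0 0 0; 0 0 0 0 0 0 0; 0 0 0 0 0 0 0; 0 0 0 0 0 0 0; 0 0 0 0 0 0 0' 10 >/dev/null
python3 - <<'E'
from h import *
rep()
a=np.linspace(.155,1.96,17);P=60*np.c_[-np.cos(a),-np.sin(a)] # (tool x=station y, tool y=station x)
print(np.diff(P,axis=0).round(1).tolist())
E
```

```text
clock 6.27 station [141.   19.2] z 34.8 tilt [ 0.0002 -0.0001] yawerr(about tool z needed) 0.0002 F [-0.6 -0. ] -0.3 w 13.7 g 10.0
[[1.4, -6.6], [2.2, -6.4], [2.9, -6.1], [3.5, -5.8], [4.2, -5.3], [4.7, -4.8], [5.2, -4.3], [5.7, -3.6], [6.1, -3.0], [6.4, -2.3], [6.6, -1.6], [6.7, -0.8], [6.8, -0.0], [6.7, 0.7], [6.6, 1.5], [6.4, 2.2]]
```

```bash
python3 -m creep '0 1.4 -6.6 0 0 0 0; 0 2.2 -6.4 0 0 0 0; 0 2.9 -6.1 0 0 0 0; 0 3.5 -5.8 0 0 0 0; 0 4.2 -5.3 0 0 0 0; 0 4.7 -4.8 0 0 0 0; 0 5.2 -4.3 0 0 0 0; 0 5.7 -3.6 0 0 0 0; 0 6.1 -3 0 0 0 0; 0 6.4 -2.3 0 0 0 0; 0 6.6 -1.6 0 0 0 0; 0 6.7 -0.8 0 0 0 0; 0 6.8 0 0 0 0 0; 0 6.7 0.7 0 0 0 0; 0 6.6 1.5 0 0 0 0; 0 6.4 2.2 0 0 0 0; 0 0 0 0 0 0 0; 0 0 0 0 0 0 0' >/dev/null; python3 rep.py
```

```text
clock 7.77 station [ 90.8 103.5] z 34.7 tilt [0.0036 0.0056] yawerr(about tool z needed) 0.0021 F [-7.2  1.9] -5.1 w 13.0 g 10.1
```

```bash
python3 -m creep '30 0 0 0 0 0 0; 30 0 0 0 0 0 0; 30 0 0 -4 0 0 0; 30 0 0 -20 0 0 0; 30 0 0 -30 0 0 0; 30 0 0 -30 0 0 0; 30 0 0 0 0 0 0' >/dev/null
python3 - <<'E'
from h import *
rep()
for uv in((291.4,276.9),(339.9,238.2)):
    q=st(onz("scene",np.array(uv)+[-.4,.4],.075)[0]);print(q.round(1),np.hypot(*q),np.degrees(np.arctan2(q[1],q[0])))
a=eyes.read_camera("scene")[150:330,180:400]
print(st(onz("scene",[[0,0]],0)[0])*0)
b=np.clip(a[:,:,::-1].astype(float)*1.6,0,255).astype(np.uint8)
p=np.array(ctrl.state()['tcp_pos']);print((proj("scene",p)[0]-[180,150])*3.6)
cv2.imwrite("pics/c6.png",cv2.resize(b,None,fx=3.6,fy=3.3,interpolation=cv2.INTER_CUBIC))
E
```

```text
clock 8.35 station [ 95.7 106. ] z 126.4 tilt [ 0.012 -0.001] yawerr(about tool z needed) -0.0013 F [-1.3  1.2] 1.5 w 29.9 g 0.0
[-21.4  82.4] 85.08174794778613 104.53380593903714
[ 20.3 -83.8] 86.2269700000382 -76.3637440916363
[0. 0.]
[280.05815879 301.4630523 ]
```

View pics/c6.png

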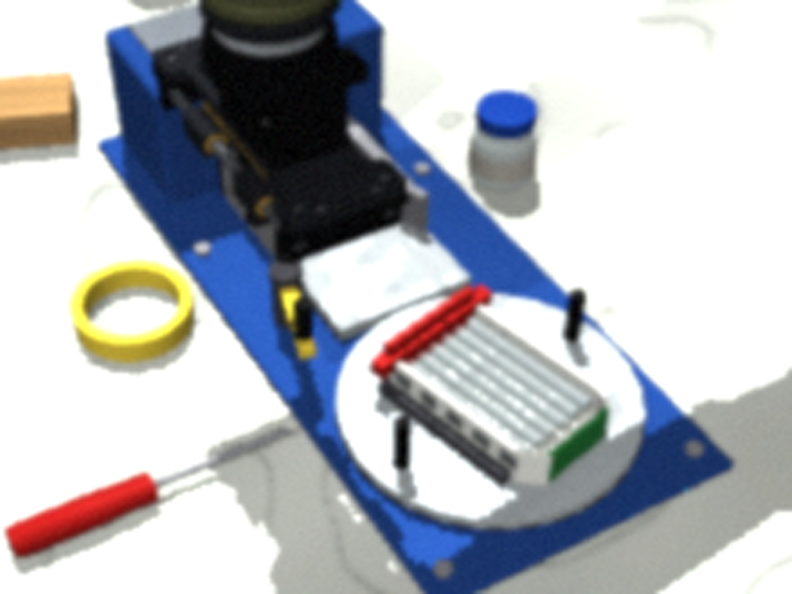

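The gate is wide open; its arm lies along the near plate edge at crop (300,330), and the tray is undisturbed. Peg angle is 103.6°, so the disc needs +166.4° with peg A. I move to peg A and pinch it.

```bash
python3 -m creep '34 -3.7 -19.3 0 0 0 0; 34 -3.7 -19.3 0 0 0 0; 34 -3.7 -19.3 0 0 0 0; 34 -3.7 -19.3 0 0 0 0; 34 -3.7 -19.3 0 0 0 0; 34 -3.9 -19.4 0 0 0 0; 34 0 0 18 0 0 0; 34 0 0 18 0 0 0; 34 0 0 18 0 0 0; 34 0 0 18 0 0 0; 34 0 0 18 0 0 0; 34 0 0 18 0 0 0; 34 0 0 4 0 0 0; 34 0 0 0 0 0 0; 0 0 0 0 0 0 0; 0 0 0 0 0 0 0; 0 0 0 0 0 0 0; 0 0 0 0 0 0 0; 0 0 0 0 0 0 0; 0 0 0 0 0 0 0' 10 >/dev/null
python3 - <<'E'
from h import *
rep()
a=np.radians(np.linspace(103.6,270,37));P=86*np.c_[np.sin(a),np.cos(a)]
d=np.diff(P,axis=0).round(1)
print("; ".join("0 %g %g 0 0 0 0"%tuple(x) for x in d))
E
```

```text
clock 10.07 station [-21.5  79.6] z 7.8 tilt [0.0019 0.0004] yawerr(about tool z needed) 0.0002 F [-0.1  1.3] 2.5 w 11.6 g 10.0
0 -1.9 -6.7 0 0 0 0; 0 -2.4 -6.5 0 0 0 0; 0 -2.9 -6.3 0 0 0 0; 0 -3.4 -6 0 0 0 0; 0 -3.9 -5.7 0 0 0 0; 0 -4.4 -5.4 0 0 0 0; 0 -4.8 -5 0 0 0 0; 0 -5.2 -4.6 0 0 0 0; 0 -5.5 -4.2 0 0 0 0; 0 -5.9 -3.7 0 0 0 0; 0 -6.1 -3.2 0 0 0 0; 0 -6.4 -2.7 0 0 0 0; 0 -6.6 -2.2 0 0 0 0; 0 -6.7 -1.7 0 0 0 0; 0 -6.8 -1.1 0 0 0 0; 0 -6.9 -0.6 0 0 0 0; 0 -6.9 -0 0 0 0 0; 0 -6.9 0.5 0 0 0 0; 0 -6.8 1.1 0 0 0 0; 0 -6.7 1.6 0 0 0 0; 0 -6.6 2.2 0 0 0 0; 0 -6.4 2.7 0 0 0 0; 0 -6.1 3.2 0 0 0 0; 0 -5.9 3.7 0 0 0 0; 0 -5.6 4.2 0 0 0 0; 0 -5.2 4.6 0 0 0 0; 0 -4.8 5 0 0 0 0; 0 -4.4 5.4 0 0 0 0; 0 -3.9 5.7 0 0 0 0; 0 -3.5 6 0 0 0 0; 0 -3 6.3 0 0 0 0; 0 -2.5 6.5 0 0 0 0; 0 -1.9 6.7 0 0 0 0; 0 -1.4 6.8 0 0 0 0; 0 -0.8 6.9 0 0 0 0; 0 -0.3 6.9 0 0 0 0
```

```bash
python3 -m creep '0 -1.9 -6.7 0 0 0 0; 0 -2.4 -6.5 0 0 0 0; 0 -2.9 -6.3 0 0 0 0; 0 -3.4 -6 0 0 0 0; 0 -3.9 -5.7 0 0 0 0; 0 -4.4 -5.4 0 0 0 0; 0 -4.8 -5 0 0 0 0; 0 -5.2 -4.6 0 0 0 0; 0 -5.5 -4.2 0 0 0 0; 0 -5.9 -3.7 0 0 0 0; 0 -6.1 -3.2 0 0 0 0; 0 -6.4 -2.7 0 0 0 0; 0 -6.6 -2.2 0 0 0 0; 0 -6.7 -1.7 0 0 0 0; 0 -6.8 -1.1 0 0 0 0; 0 -6.9 -0.6 0 0 0 0; 0 -6.9 0 0 0 0 0; 0 -6.9 0.5 0 0 0 0' >/dev/null; python3 rep.py
```

```text
clock 11.57 station [-87.2 -15.3] z 7.0 tilt [0.0008 0.0012] yawerr(about tool z needed) 0.0007 F [-0.1  2.5] 5.3 w 11.6 g 10.0
```

```bash
python3 -m creep '0 -6.8 1.1 0 0 0 0; 0 -6.7 1.6 0 0 0 0; 0 -6.6 2.2 0 0 0 0; 0 -6.4 2.7 0 0 0 0; 0 -6.1 3.2 0 0 0 0; 0 -5.9 3.7 0 0 0 0; 0 -5.6 4.2 0 0 0 0; 0 -5.2 4.6 0 0 0 0; 0 -4.8 5 0 0 0 0; 0 -4.4 5.4 0 0 0 0; 0 -3.9 5.7 0 0 0 0; 0 -3.5 6 0 0 0 0; 0 -3 6.3 0 0 0 0; 0 -2.5 6.5 0 0 0 0; 0 -1.9 6.7 0 0 0 0; 0 -1.4 6.8 0 0 0 0; 0 -0.8 6.9 0 0 0 0; 0 -0.3 6.9 0 0 0 0; 0 0 0 0 0 0 0; 0 0 0 0 0 0 0' >/dev/null
python3 - <<'E'
from h import *
rep()
a=eyes.read_camera("scene");cv2.imwrite("pics/s7.png",a[:,:,::-1])
for n,lo,hi in(("red",(0,150,80),(5,255,255)),("red2",(172,120,80),(180,255,255)),("green",(50,80,40),(80,255,255))):
    m=mask(a,lo,hi);m[:180]=0;m[:,:250]=0;m[340:]=0
    c=np.argwhere(m)[:,::-1]
    if len(c):print(n,len(c),c.min(0),c.max(0),st(onz("scene",c.mean(0),.06)[0]))
E
```

```text
clock 13.23 station [ -0.  -94.4] z 5.9 tilt [-0.0064 -0.0019] yawerr(about tool z needed) -0.0006 F [ 1.5 -5.3] 9.4 w 11.4 g 10.0
red 151 [310 268] [349 290] [-57.99531599   3.61412276]
green 126 [292 238] [308 251] [63.51288774  4.37531699]
```

```bash
python3 -m creep '30 0 0 0 0 0 0; 30 0 0 0 0 0 0; 30 0 0 0 0 0 0; 30 0 0 -5 0 0 0; 30 0 0 -25 0 0 0; 30 0 0 -40 0 0 0; 30 0 -30 -40 0 0 0; 30 0 -30 -20 0 0 0; 30 0 -30 0 0 0 0; 0 0 -30 0 0 0 0; 0 0 -20 0 0 0 0; 0 0 0 0 0 0 0; 0 0 0 0 0 0 0' >/dev/null
python3 - <<'E'
from h import *
rep()
a=eyes.read_camera("scene");t=eyes.read_camera("top");cv2.imwrite("pics/s8.png",a[:,:,::-1]);cv2.imwrite("pics/t8.png",t[:,:,::-1])
for n,im,z in(("scene",a,.058),("top",t,.069)):
  m=mask(im,(0,140,60),(6,255,255))|mask(im,(172,140,60),(180,255,255))
  if n=="scene": m[:200]=0;m[:,:270]=0;m[340:]=0;m[:,400:]=0
  else: m[:175]=0;m[255:]=0;m[:,:172]=0;m[:,260:]=0
  c=np.argwhere(m)[:,::-1]
  if len(c)<20: continue
  P=np.array([st(q) for q in onz(n,c,z)])
  v=cv2.fitLine(P.astype(np.float32),cv2.DIST_L2,0,.01,.01).ravel();print(n,len(c),"dir deg",np.degrees(np.arctan2(v[1],v[0])),"ctr",v[2:],"y range",P[:,1].min(),P[:,1].max())
x=np.hstack([a[185:345,250:410],t[165:265,165:265].repeat(1,0) if 0 else cv2.resize(t[165:265,165:265],(160,160),interpolation=cv2.INTER_CUBIC)])
x=np.clip(x[:,:,::-1].astype(float)*1.6,0,255).astype(np.uint8)
cv2.imwrite("pics/c8.png",cv2.resize(x,None,fx=2.5,fy=2.5,interpolation=cv2.INTER_CUBIC))
E
```

```text
clock 14.37 station [-136.9  -91.5] z 130.0 tilt [-0.001   0.0003] yawerr(about tool z needed) 0.0032 F [0.9 0.9] 0.2 w 11.0 g 0.0
scene 418 dir deg -86.75626 ctr [-64.73618     4.3601313] y range -56.44946595984086 54.87311376742906
top 141 dir deg -88.91889 ctr [-54.69588   -5.067197] y range -56.60729158737804 46.511166249023425
```

View pics/c8.png

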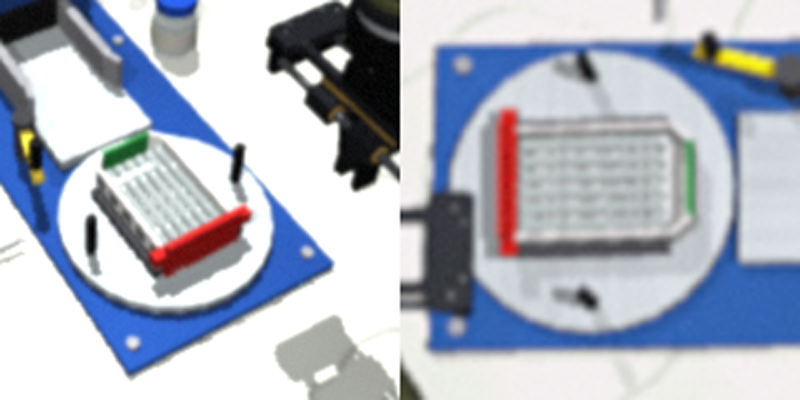

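The tray's nose now faces the bay, with the red tail at the left and the channel nearly along station x. I check the angle from the pegs and the tip height from the visible fingertip.

Run:
```python
from h import *
a=cv2.imread("pics/s8.png");g=cv2.cvtColor(a,cv2.COLOR_BGR2GRAY)
C=[]
for box in((278,262,296,300),(336,236,356,266)):
    x0,y0,x1,y1=box;m=(g[y0:y1,x0:x1]<55).astype(np.uint8)
    k,_,s,c=cv2.connectedComponentsWithStats(m);i=1+np.argmax(s[1:,4]);print(s[i],c[i])
    C.append(c[i]+[x0,y0])
Q=[st(onz("scene",c,.050)[0]) for c in C];print(np.round(Q,1))
d=Q[0]-Q[1];print("peg line deg",np.degrees(np.arctan2(d[1],d[0])),np.linalg.norm(d))
# side edges of tray in the top image: tops z .057 : dark/white edges; nose & tail centres
t=cv2.imread("pics/t8.png")[:,:,::-1].copy()
m=mask(t,(50,80,40),(80,255,255));m[:175]=0;m[255:]=0;m[:,:172]=0;m[:,260:]=0
c=np.argwhere(m)[:,::-1];gq=st(onz("top",c.mean(0),.045)[0]);print("green",len(c),gq)
m=mask(t,(0,140,60),(6,255,255))|mask(t,(172,140,60),(180,255,255));m[:175]=0;m[255:]=0;m[:,:172]=0;m[:,260:]=0
c=np.argwhere(m)[:,::-1];rq=st(onz("top",c.mean(0),.063)[0]);e=gq-rq;print("red",rq,"axis deg",np.degrees(np.arctan2(e[1],e[0])))
p=np.r_[RS@[-.1369,-.0915]+O,0]
for z in(.13,.15,.17,.19):p[2]=z;print(z,proj("scene",p)[0].round(0))
for r in range(225,265): print(r,"".join("#" if v<60 else "." for v in g[r,355:412]))
```

```text
[ 7 10  3 15 44] [ 7.97727273 16.84090909]
[ 7  7  4 15 47] [ 8.46808511 13.76595745]
[[ -3.6  84.9]
 [  0.6 -87.9]]
peg line deg 91.3766303574832 172.85665295532925
green 17 [74.49001026  1.87108783]
red [-55.72739817  -3.95485123] axis deg 2.5617102210949714
0.13 [388. 267.]
0.15 [389. 261.]
0.17 [391. 255.]
0.19 [393. 249.]
225 .................########################################
226 ..................#######################################
227 ...................######################################
228 ....................#####################################
229 .....................####################################
230 ......................########.##########################
231 .......................#######..#########################
232 ........................#################################
233 .........................###..###########################
234 ...............................##########################
235 ...............................##########################
236 ...............................##########################
237 .......................
[... 1008 characters left out ...]
#######......###..
254 ...............................#.....#########.......###.
255 .....................................#########........###
256 ....................................#########..........##
257 ....................................#########...........#
258 ....................................#######..............
259 ....................................#####................
260 .....................................##..................
261 .........................................................
262 .........................................................
263 .........................................................
264 .........................................................
```

Tips are about 33 mm above the reading, and channel yaw is about +1.4°, which the flared mouth and free disc can take up. I move behind the tail and descend.

```bash
python3 -m creep '0 18 2 0 0 0 0; 0 18 2 0 0 0 0; 0 18 2 0 0 0 0; 0 18 2 0 0 0 0; 0 19 2 0 0 0 0; 0 0 0 20 0 0 0; 0 0 0 20 0 0 0; 0 0 0 20 0 0 0; 0 0 0 20 0 0 0; 0 0 0 20 0 0 0; 0 0 0 20 0 0 0; 0 0 0 0 0 0 0; 0 0 0 0 0 0 0' 20 >/dev/null; python3 rep.py
```

```text
clock 15.55 station [-123.6   -0.3] z 9.2 tilt [-0.0024 -0.0017] yawerr(about tool z needed) -0.0019 F [-0.6  0.1] 1.1 w 0.5 g 0.0
```

```bash
python3 -m creep '0 0 10 0 0 0 0; 0 0 10 0 0 0 0; 0 0 8 0 0 0 0; 0 0 5 0 0 0 0; 0 0 5 0 0 0 0; 0 0 6 0 0 0 0; 0 0 8 0 0 0 0; 0 0 8 0 0 0 0; 0 0 8 0 0 0 0; 0 0 8 0 0 0 0; 0 0 8 0 0 0 0; 0 0 8 0 0 0 0; 0 0 8 0 0 0 0; 0 0 8 0 0 0 0; 0 0 8 0 0 0 0; 0 0 8 0 0 0 0; 0 0 8 0 0 0 0; 0 0 0 0 0 0 0' >/dev/null
python3 - <<'E'
from h import *
rep()
a=eyes.read_camera("scene");cv2.imwrite("pics/s9.png",a[:,:,::-1])
for n,lo,hi,z in(("red",(0,140,60),(6,255,255),.058),("green",(50,80,40),(80,255,255),.045)):
    m=mask(a,lo,hi);m[:190]=0;m[:,:240]=0;m[340:]=0;m[:,400:]=0
    c=np.argwhere(m)[:,::-1]
    if len(c)>5:
        P=np.array([st(q) for q in onz("scene",c,z)]);v=cv2.fitLine(P.astype(np.float32),cv2.DIST_L2,0,.01,.01).ravel()
        print(n,len(c),P.mean(0).round(1),"ang",np.degrees(np.arctan2(v[1],v[0])))
E
```

```text
clock 17.05 station [9.1 0.5] z 10.1 tilt [-0.0001 -0.0019] yawerr(about tool z needed) -0.0024 F [0.3 0.3] 0.0 w 0.5 g 0.1
red 159 [17.1 33.2] ang -84.025215
green 59 [155.    9.2] ang -89.20696
```

```bash
python3 -m creep '0 0 6 0 0 0 0; 0 0 6 0 0 0 0; 0 0 6 0 0 0 0; 0 0 6 0 0 0 0; 0 0 6 0 0 0 0; 0 0 6 0 0 0 0; 0 0 6 0 0 0 0; 0 0 6 0 0 0 0; 0 0 6 0 0 0 0; 0 0 6 0 0 0 0' >/dev/null; python3 rep.py;  python3 -m creep '0 0 6 0 0 0 0; 0 0 6 0 0 0 0; 0 0 6 0 0 0 0; 0 0 6 0 0 0 0; 0 0 6 0 0 0 0; 0 0 6 0 0 0 0; 0 0 6 0 0 0 0' >/dev/null; python3 rep.py
```

```text
clock 17.93 station [67.2  0.1] z 9.9 tilt [-0.0004 -0.0003] yawerr(about tool z needed) -0.0001 F [-3.4  0.4] 0.1 w 0.7 g 1.8
clock 18.52 station [109.2   0. ] z 9.8 tilt [-0.0006 -0.0004] yawerr(about tool z needed) 0.0000 F [-2.  -0.6] -1.9 w 0.1 g 1.3
```

```bash
python3 -m creep '0 0 4 0 0 0 0; 0 0 4 0 0 0 0; 0 0 4 0 0 0 0; 0 0 4 0 0 0 0; 0 0 4 0 0 0 0; 0 0 4 0 0 0 0; 0 0 3 0 0 0 0; 0 0 0 0 0 0 0' >/dev/null; python3 rep.py;  python3 -m creep '0 0 2 0 0 0 0; 0 0 2 0 0 0 0; 0 0 2 0 0 0 0; 0 0 0 0 0 0 0' | grep force; python3 rep.py
```

```text
clock 19.18 station [136.7   0.4] z 10.1 tilt [ 0.    -0.001] yawerr(about tool z needed) -0.0009 F [-0.3 -0.5] -0.8 w 0.6 g 0.2
wrist_force: [0.6, 1.4, -1.5]
grip_force: 1.1
clock 19.52 station [141.6   0.5] z 10.2 tilt [ 0.0002 -0.0002] yawerr(about tool z needed) -0.0000 F [-1.3  0.6] -1.5 w 0.2 g 1.1
```

```bash
python3 -m creep '0 0 1.5 0 0 0 0; 0 0 1.5 0 0 0 0; 0 0 0 0 0 0 0' >/dev/null; python3 rep.py;  python3 -m creep '0 0 1.5 0 0 0 0; 0 0 1.5 0 0 0 0; 0 0 0 0 0 0 0' >/dev/null; python3 rep.py;python3 -m creep '0 0 1.5 0 0 0 0; 0 0 1.5 0 0 0 0; 0 0 0 0 0 0 0' >/dev/null; python3 rep.py
```

```text
clock 19.77 station [144.5   0.5] z 10.1 tilt [ 0.0002 -0.0001] yawerr(about tool z needed) 0.0000 F [-3.8 -0.3] -0.7 w 0.6 g 1.4
clock 20.02 station [147.2   0.5] z 10.2 tilt [0.0002 0.0002] yawerr(about tool z needed) 0.0000 F [-3.3  0.9] 0.7 w 0.5 g 1.9
clock 20.27 station [147.2   0.5] z 10.2 tilt [0.0001 0.0037] yawerr(about tool z needed) 0.0016 F [-8.4  0.3] 0.4 w 0.7 g 4.4
```

```bash
python3 -m creep '0 0 2 0 0 0 0; 0 0 2 0 0 0 0; 0 0 0 0 0 0 0; 0 0 0 0 0 0 0' >/dev/null; python3 rep.py; python3 -m creep '0 0 -10 0 0 0 0; 0 0 -15 0 0 0 0; 0 0 -25 -20 0 0 0; 0 0 -20 -40 0 0 0; 0 0 0 -40 0 0 0; 30 8 0 -20 0 0 0; 30 15 0 0 0 0 0; 30 15 0 0 0 0 0; 30 15 0 0 0 0 0; 30 15 0 0 0 0 0; 30 15 0 0 0 0 0; 30 0 0 0 0 0 0' >/dev/null
python3 - <<'E'
from h import *
rep()
a=eyes.read_camera("scene");cv2.imwrite("pics/s10.png",a[:,:,::-1])
m=mask(a,(0,140,60),(6,255,255));m[:190]=0;m[:,:220]=0;m[300:]=0;m[:,400:]=0
c=np.argwhere(m)[:,::-1];P=np.array([st(q) for q in onz("scene",c,.058)]);v=cv2.fitLine(P.astype(np.float32),cv2.DIST_L2,0,.01,.01).ravel()
print("red",len(c),P.mean(0).round(1),P.min(0),P.max(0),np.degrees(np.arctan2(v[1],v[0])))
b=np.clip(a[160:310,200:400,::-1].astype(float)*1.6,0,255).astype(np.uint8)
cv2.imwrite("pics/c10.png",cv2.resize(b,None,fx=4,fy=4,interpolation=cv2.INTER_CUBIC))
E
```

```text
clock 20.60 station [147.1   0.5] z 10.2 tilt [-0.0002  0.0079] yawerr(about tool z needed) 0.0039 F [-14.8  -1.2] 1.3 w 0.1 g 7.6
clock 21.60 station [88.2 85.6] z 126.9 tilt [ 0.0014 -0.0016] yawerr(about tool z needed) -0.0024 F [ 0.4 -0.1] 0.3 w 28.8 g 0.0
red 136 [128.   41.7] [ 14.84269589 -29.06811995] [170.15170553 244.30492951] -63.835983
```

View pics/c10.png

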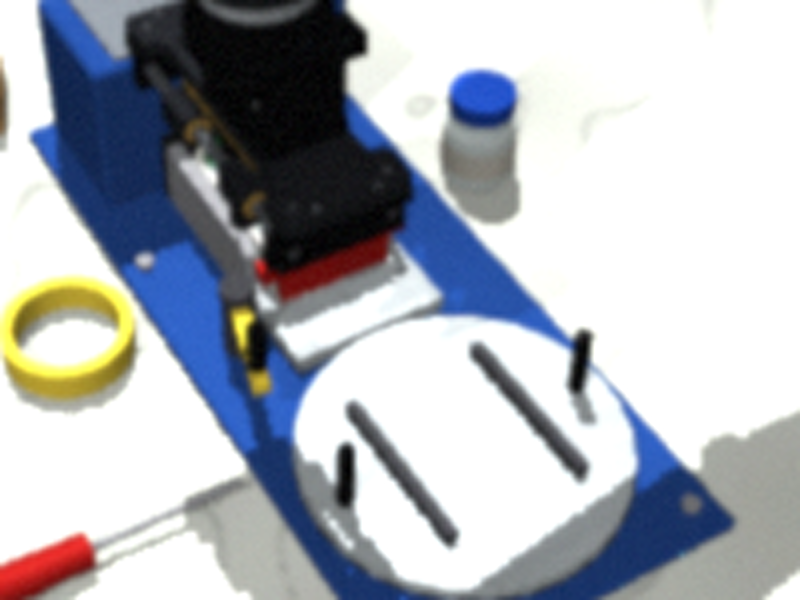

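The red tail sits at the deck mouth (crop 270–390, 240–300), the tray is between the rails and the turntable is empty. The 15 N push met a firm stop at the expected travel. Next I locate the knob.

Run:
```python
from h import *
g=cv2.cvtColor(cv2.imread("pics/s10.png"),cv2.COLOR_BGR2GRAY)
for r in range(236,262): print(r,"".join("#" if v<40 else "+" if v<60 else "." for v in g[r,250:280]))
for P in((94.7,101.3),(94,103)):
  for z in(.095,.058):
    print(P,z,proj("scene",np.r_[RS@(np.array(P)/1000)+O,z])[0].round(1))
```

```text
236 ....++###+++#+................
237 ....+##+.....+................
238 .+..++#+......+...............
239 .++.++#+......++..............
240 ..+.++#+.....+##+.............
241 ....++##....+####+............
242 ....++##....#####+............
243 ....++##+...######............
244 ..+.++##+...######+...........
245 ..+..+###...#######+..........
246 ....++###...#######+..........
247 .....+###+.+######+++.........
248 .....++###++#####+++++........
249 .....++###++#####++++++.......
250 ....+++####+#####++++++.......
251 .+....++#########++++++++..+++
252 ......++########+++++++++++++.
253 +...+.++###+.......++++++##+..
254 .+....++###+.......++++++++...
255 ......++####.......++++++++...
256 +..+..+++###+.......++++++....
257 +++....+++##+.......+++++.....
258 .++.....+++#+......++++++.....
259 ..+......++##++++..+++++......
260 ...+......++###++...+.........
261 ...+......++####++............
(94.7, 101.3) 0.095 [259.7 241.6]
(94.7, 101.3) 0.058 [260.2 251.5]
(94, 103) 0.095 [259.2 242. ]
(94, 103) 0.058 [259.7 252. ]
```

The knob is about 4 px off the assumed spot, which puts it near (91.5, 91.5) and the gate at about 1.8 rad. I pinch it there.

```bash
python3 -m creep '36 6 3.4 0 0 0 0; 36 0 0 16 0 0 0; 36 0 0 16 0 0 0; 36 0 0 16 0 0 0; 36 0 0 16 0 0 0; 36 0 0 16 0 0 0; 36 0 0 8 0 0 0; 36 0 0 0 0 0 0; 0 0 0 0 0 0 0; 0 0 0 0 0 0 0; 0 0 0 0 0 0 0; 0 0 0 0 0 0 0; 0 0 0 0 0 0 0; 0 0 0 0 0 0 0' 10 >/dev/null
python3 - <<'E'
from h import *
rep()
a=np.linspace(1.79,.0,17);P=60*np.c_[-np.cos(a),-np.sin(a)]
print((P[0][::-1]+[150,78]).round(1));print("; ".join("0 %g %g 0 0 0 0"%tuple(x) for x in np.diff(P,axis=0).round(1)))
E
```

```text
clock 22.82 station [90.8 89.8] z 40.3 tilt [ 0.001  -0.0023] yawerr(about tool z needed) -0.0011 F [ 4.2 -1. ] 4.5 w 13.4 g 10.0
[91.4 91. ]
0 -6.6 -1.1 0 0 0 0; 0 -6.7 -0.3 0 0 0 0; 0 -6.7 0.4 0 0 0 0; 0 -6.6 1.2 0 0 0 0; 0 -6.4 1.9 0 0 0 0; 0 -6.2 2.6 0 0 0 0; 0 -5.9 3.3 0 0 0 0; 0 -5.5 3.9 0 0 0 0; 0 -5 4.5 0 0 0 0; 0 -4.5 5 0 0 0 0; 0 -3.9 5.5 0 0 0 0; 0 -3.2 5.9 0 0 0 0; 0 -2.6 6.2 0 0 0 0; 0 -1.9 6.4 0 0 0 0; 0 -1.1 6.6 0 0 0 0; 0 -0.4 6.7 0 0 0 0
```

Gripped. I regrip 6 mm higher so the far finger clears the tail top, then swing the gate.

```bash
python3 -m creep '26 0 0 0 0 0 0; 26 0 0 0 0 0 0; 26 0 0 -6 0 0 0; 0 0 0 0 0 0 0; 0 0 0 0 0 0 0; 0 0 0 0 0 0 0; 0 0 0 0 0 0 0; 0 0 0 0 0 0 0' 12 >/dev/null; python3 rep.py; python3 -m creep '0 -6.6 -1.1 0 0 0 0; 0 -6.7 -0.3 0 0 0 0; 0 -6.7 0.4 0 0 0 0; 0 -6.6 1.2 0 0 0 0; 0 -6.4 1.9 0 0 0 0; 0 -6.2 2.6 0 0 0 0; 0 -5.9 3.3 0 0 0 0; 0 -5.5 3.9 0 0 0 0; 0 -5 4.5 0 0 0 0; 0 -4.5 5 0 0 0 0; 0 -3.9 5.5 0 0 0 0; 0 -3.2 5.9 0 0 0 0' >/dev/null; python3 rep.py
```

```text
clock 23.48 station [90.7 89.5] z 45.6 tilt [ 0.0001 -0.0019] yawerr(about tool z needed) -0.0010 F [ 4.6 -1.4] 4.0 w 13.1 g 12.0
clock 24.48 station [119.1  20.4] z 45.5 tilt [-0.0026  0.003 ] yawerr(about tool z needed) 0.0021 F [-4.6 -3.6] 6.4 w 13.0 g 12.0
```

```bash
python3 -m creep '0 -2.2 6.2 0 0 0 0; 0 -1 6.4 0 0 0 0; 0 -0.5 6.4 0 0 0 0; 0 0 5 0 0 0 0; 0 0 3 0 0 0 0; 0 0 0 0 0 0 0' >/dev/null; python3 rep.py; python3 -m creep '0 0 2 0 0 0 0; 0 0 2 0 0 0 0; 0 0 0 0 0 0 0' >/dev/null; python3 rep.py
```

```text
clock 24.98 station [148.5  15.6] z 45.3 tilt [-0.0055  0.0003] yawerr(about tool z needed) -0.0001 F [-1.1 -4.9] 9.3 w 13.4 g 12.0
clock 25.23 station [148.5  15.6] z 45.3 tilt [-0.0057  0.0047] yawerr(about tool z needed) 0.0022 F [-6.6 -5. ] 8.6 w 13.5 g 12.0
```

```bash
python3 -m creep '0 0 2 0 0 0 0; 0 0 2 0 0 0 0; 0 0 0 0 0 0 0' >/dev/null; python3 rep.py; python3 -m creep '0 0 -3 0 0 0 0; 0 0 -3 0 0 0 0; 30 0 0 0 0 0 0; 30 0 0 0 0 0 0; 30 0 0 0 0 0 0; 30 0 0 -15 0 0 0; 30 0 0 -30 0 0 0; 30 0 0 -40 0 0 0; 30 0 0 -40 0 0 0; 30 -30 20 0 0 0 0; 30 -30 30 0 0 0 0; 30 -30 30 0 0 0 0; 30 -30 30 0 0 0 0; 30 -30 30 0 0 0 0; 30 -30 30 0 0 0 0; 30 0 0 0 0 0 0; 30 0 0 0 0 0 0' >/dev/null
python3 - <<'E'
from h import *
rep()
a=eyes.read_camera("scene");t=eyes.read_camera("top");cv2.imwrite("pics/s12.png",a[:,:,::-1]);cv2.imwrite("pics/t12.png",t[:,:,::-1])
g=cv2.cvtColor(a,cv2.COLOR_RGB2GRAY);h=cv2.cvtColor(a,cv2.COLOR_RGB2HSV)
def row(im,r,c0,c1):
    h=cv2.cvtColor(im,cv2.COLOR_RGB2HSV)[r,c0:c1];return "".join("Y" if 20<x[0]<36 and x[1]>110 and x[2]>60 else "R" if (x[0]<7 or x[0]>171) and x[1]>130 and x[2]>50 else "#" if x[2]<45 else "B" if 100<x[0]<125 and x[1]>110 else "." for x in h)
for r in range(208,250): print(r,row(a,r,245,320))
for r in range(175,222): print(r,row(t,r,240,300))
for q in(0,.03,.06):
  P=np.array([150-60*np.sin(q),78-60*np.cos(q)])/1000
  for z in(.095,.058):print(q,z,[proj(n,np.r_[RS@P+O,z])[0].round(1) for n in("scene","top")])
E
```

```text
clock 25.48 station [148.5  15.6] z 45.2 tilt [-0.006   0.0093] yawerr(about tool z needed) 0.0045 F [-11.6  -4.9] 8.7 w 13.5 g 12.0
clock 26.90 station [ 320.4 -161.1] z 170.0 tilt [-0.0008 -0.0002] yawerr(about tool z needed) -0.0067 F [0.2 0.6] 0.5 w 29.8 g 0.0
208 .......................................................BBBBBBBBB...........
209 .......................................................BBBBBBBBBB..........
210 .......................................................BBBBBBBBBBB.........
211 .....................................................RR#BBBBBBBBBBB........
212 ..................................................RRRRRR#BBBBBBBBBBB.......
213 .................................................RRRRRRR.BBBBBBBBBBBB......
214 B............................................RRRRRRRRRRR.#BBBBBBBBBBB......
215 BB................................##........RRRRRRRRRRRR.BBBBBBBBBBBBB.....
216 BBB..............................####....RRRRRRRRRRRRRR..BBBBBBBBBBBBBB....
217 BBB..............................####..RRRRRRRRRRRRRRR..BBBBBBBBBBBBBBBB...
218 BBBB...........................
[... 5221 characters left out ...]
RR...............................
217 ..........................RRR...............................
218 ..........................RRR...............................
219 ..........................RRR...............................
220 ..........................RRR...............................
221 ........B.................RRR...............................
0 0.095 [array([278.2, 215.5]), array([262.1, 199.5])]
0 0.058 [array([278.3, 225.4]), array([262.6, 202.3])]
0.03 0.095 [array([278.6, 215.9]), array([261.5, 199.5])]
0.03 0.058 [array([278.6, 225.9]), array([261.9, 202.3])]
0.06 0.095 [array([278.9, 216.3]), array([260.9, 199.4])]
0.06 0.058 [array([278.9, 226.3]), array([261.3, 202.2])]
```

Run:
```python
from h import *
for x in(.152,.158,.164,.170):print(x,[proj("top",np.r_[RS@[x,y]+O,.069])[0].round(1) for y in(.02,-.02)])
a=cv2.imread("pics/t12.png")[:,:,::-1].copy();h=cv2.cvtColor(a,cv2.COLOR_RGB2HSV).astype(int)
for r in(196,206,212,216):print(r,a[r,262:272].tolist())
```

```text
0.152 [array([263.1, 200.8]), array([263.3, 214.3])]
0.158 [array([265.2, 200.7]), array([265.3, 214.3])]
0.164 [array([267.3, 200.7]), array([267.4, 214.3])]
0.17 [array([269.3, 200.7]), array([269.5, 214.2])]
196 [[151, 148, 15], [143, 139, 15], [122, 109, 27], [112, 68, 38], [122, 33, 30], [127, 21, 20], [129, 37, 35], [126, 71, 70], [116, 103, 102], [111, 111, 111]]
206 [[146, 134, 23], [132, 120, 10], [110, 96, 20], [100, 59, 24], [114, 31, 23], [123, 20, 16], [123, 32, 31], [121, 75, 75], [121, 113, 113], [117, 121, 121]]
212 [[86, 89, 91], [83, 86, 89], [81, 77, 79], [99, 62, 63], [122, 38, 37], [126, 20, 18], [124, 28, 26], [124, 66, 65], [115, 102, 102], [111, 117, 117]]
216 [[89, 91, 93], [88, 91, 94], [88, 86, 87], [103, 68, 69], [124, 43, 42], [127, 21, 19], [126, 27, 25], [126, 64, 63], [116, 101, 101], [111, 118, 117]]
```

The tail edge is at about column 265.2, and 265.2 is predicted for fully home. The gate is parallel to the tail and on its stop, so I hand in.

```bash
python3 -c "
from cell import ctrl
print(ctrl.close_job())"
```

```text
the job is handed in; nothing more can be done
None
```

The job is handed in at about 27 s on the robot's clock: by the last camera and force readings, the tray is nose-first and fully home between the rails, and the gate is shut on its stop. I did not separately re-check that every bystander stayed put.

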